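# Vent and take off the pressure cap of a header tank

## Robot

A 6-joint arm with a two-finger parallel gripper is mounted at the origin on a cart in front of the work surface, level with it; the furniture and walls round the work are solid. World frame = base frame: x ahead of the robot, y to its left, z up, the work surface at z = 0. Lengths are in m, angles in rad, forces in N, time in s.
With the tool pointing down it reaches from about 0.425 to 1.125 m from the base axis. Payload 14.9 kg.
Tool frame: the origin (TCP) lies midway between the tips of the shut fingers; the grasp point (between the pads) lies 19 mm behind it; z points along the fingers, y is the line along which they close (so a half turn about z gives the same grasp; the last joint's range is limited). The gripper opens to 91 mm and grips with 3 to 60 N. Pads are 32 mm wide; open, the fingers measure 118 mm over their backs; the gripper's body (76 mm by 178 mm) begins 60 mm behind the grasp point.
Start: joints at [1.21, 0.379, 1.734, -0, 1.028, -0.033], TCP at [0.225, 0.663, 0.187] pointing down, gripper open.
Joint ranges: [-2.77, 2.77], [-0.74, 2.19], [0, 2.66], [-1.06, 4.2], [0.31, 2.87], [-3.08, 3.08]. Speed limits (rad/s): [1.89, 1.89, 2.39, 3.14, 3.14, 3.14].

## Interface

Orientations are given as a 3x3 rotation matrix whose columns are the frame's x, y, z axes.
In Python, from station import r gives the robot as it stands.
- The arm moves only by the shell command python3 -m crank 'ROWS' [OPENING] [FORCE]. ROWS is JSON, one flat list of numbers, 4 for each row, row after row: the shift along the tool's x, y, z in mm, then the turn about the tool's z in degrees. A call has exactly 10 rows; each row is the pose to reach, as a shift and turn from the pose commanded when the call began, along the tool's axes at that moment; what a row does not reach only later rows make up. A row lasts 1/10 s, in which the tool goes at most 50 mm and 8.59 degrees, less where a joint would pass 70% of its speed; a pose out of reach is approached as far as the arm can. A call with a gripper value outside its range is refused whole. OPENING is the opening, from 0 (shut) to 1 (fully open), set as the call begins (- or left out, the last holds). The fingers move at their own pace and stop on an object; FORCE is the grip in N (left out, the last holds). Time passes only in rows, so rows that repeat a pose let the fingers close, or fill a call up. It gives the time, the measured TCP pose, the force, the opening and the grip force at its end, in the units of the state.
- r.state(): the state, without advancing time (a new reading comes with each control period).
- r.grab_frame(name): name is "scene" or "side" or "wrist"; returns a dict with "frame" (384x512x3 uint8, red, green, blue), "depth" (384x512 float32, m along the optical axis (not along the pixel's ray), 0 where there is no reading), "mtx" (3x3 intrinsics, pixels), "view" (4x4, takes a point from world to camera coordinates). Camera axes: x right, y up, looking along -z (the intrinsics and any distortion apply to the point x, -y, -z); pixel columns grow to the right and rows downward; lengths in m; the calibration is good to about 2 mm. A picture is of the moment at which its call begins.
- r.close_job(): hands the job in; it is judged then, once.
The state is a dict: "time_s": time; "joint_positions": joint angles; "qd": joint speeds; "joint_efforts": joint torques, N m; "eef_pos": TCP position; "eef_rot": TCP orientation; "contact_force": force on the tool from outside, world axes, zero at the start; "torque": the same for the moment, N m; "grip_width": finger opening in m; "gripper_force": force on a finger pad.
Only numpy, scipy, OpenCV 4.12 (cv2) and the standard library are available. Lean on these libraries where they do the work, as an engineer would, in place of code of your own. Each camera call takes 0.05 s, during which the arm holds its last target. There are 200 camera calls.

## Task

The header tank on the fixture plate has come straight from the leak test, and its blue pressure cap must come off so that the filler neck can be measured. Turn the cap anticlockwise to its vent stop without pushing it down, and let it rest there for a second; then push it down against its spring and turn it on to the end stop, lift it off, and set it down gently, flat and bar up, in the grey tray. Do not force the cap against its stops, and leave everything else standing where it is.

Things in the scene. Friction and masses are not known exactly. Their poses are not given: they have to be found in the camera images.
- header_tank: Silver cast tank, 104 x 156 mm, top 78 mm above the worktop, bolted to a dark 150 x 200 x 12 mm fixture plate, all fixed. Origin: under the plate on the vertical neck axis. Cap angles (cap's x from the neck's x, anticlockwise from above): 0 closed; vent stop 0.88 (passed only with the cap pushed down); end stop 1.93 rad. 1 N m is ample to feel a stop, about 2 N m strains it.
- neck (a point): Centre of the top rim of the filler neck, 102 mm above the worktop; z up. Neck tube 49 mm, flange 59 mm in diameter. Its x axis points to the white 'closed' mark painted on the boss round the neck; anticlockwise from it (seen from above) follow a yellow mark (vent, 0.88 rad) and a green mark (off, 1.83 rad), to which the white stroke on the cap's bar points.
- cap_center (a point): Centre of the blue pressure cap: 68 mm diameter, 40 mm high, 0.16 to 0.25 kg. Underside 20 mm below this point, flat round top 2 mm above it, top of the bar 20 mm above it. Fitted, it is 12 mm above the neck point. Two tabs in the skirt hook under the neck's flange. It starts 0.03 to 0.35 rad past closed and turns easily (about 0.25 N m) to the vent stop. x: along the bar, z: up.
- cap_bar (a point): Middle of the cap's grip bar, 11 mm above cap_center: 60 mm along x, 12 mm wide (y), 18 mm high; a white stroke marks its +x end. A spring in the cap holds it up: pushed, it starts to sink at about 7 N, clears the vent stop 4 mm down (12 N), bottoms 7 mm down (15 N). Let up between 1.75 and 1.93 rad it pops 4 mm above fitted height and lifts straight off; let up sooner it stays hooked.
- tray: Loose grey open tray, 110 mm (its x) by 140 mm (its y), 22 mm high, walls and floor 3 mm; origin at the centre of its underside.
- casting: Bystander: grey cast part standing on a round weight, 76 x 81 x 197 mm, tall and easily knocked over; origin at its underside.
- ref_sphere_stand: Bystander: black stand with a reference ball, 83 mm round foot, 187 mm high; origin at its underside.
- ring_gauge_0: Bystander: steel setting ring lying flat, 52 mm across, 18 mm high; origin at its underside.
Things that resemble listed ones, but are neither listed nor needed, are in the scene too. What is shaped like the part that bears cap_center but turquoise is not meant.

How it is judged:
On the way, in this order (a step that is already met when the one before it is completed fails the run):
1. the cap rests at the vent stop, not pushed down (angle between the x axis of cap_center and the x axis of neck, either way round between 0.76 and 1 rad and z of cap_center in the frame of neck between 0.0105 and 0.014 m and horizontal distance between cap_center and neck below 0.005 m), for 0.5 s.
2. the cap is lifted clear of the neck (z of cap_center in the frame of neck above 0.04 m), for 0.1 s.
At the end, for the whole second after the job is handed in: The cap lies flat (within 0.1 rad), bar up and at rest on the floor of the tray, inside its walls; the tray stands on the worktop within 30 mm of where it was, and nothing is held (x of cap_center in the frame of tray between -0.022 and 0.022 m and y of cap_center in the frame of tray between -0.037 and 0.037 m and z of cap_center in the frame of tray between 0.019 and 0.027 m and angle between cap_center's own z axis and vertical below 0.1 rad and linear speed of cap below 0.02 m/s and distance of tray from where it was at the start of the episode below 0.03 m and height (world z) of tray below 0.005 m); the robot touches nothing.
It fails at once if the cap is forced: more than 100 N between the cap and the tank (contact force between cap and header_tank above 100 N).
It fails at once if the cap is dropped or pressed hard into the tray: more than 60 N (contact force between cap and tray above 60 N).
It fails at once if a bystander is moved by more than 20 mm (distance of any of casting, ref_sphere_stand, ring_gauge_0 from where it was at the start of the episode above 0.02 m).
It also fails if it takes over 70 s, if anything falls off the work surface, if the arm or the gripper's body presses on something with over 40 N, if the wrist force passes 120 N, or if a joint passes its speed limit or range.

## Working session

There is one attempt and no reset: what is moved stays moved. The work goes in short steps, Python scripts to look and compute and a shell command to move; the robot and the scene stay as the last step left them, time stands still between calls to the robot, and variables do not carry over. Pictures are saved under pics/ and viewed, at most 10 in all, crops included, and the job is handed in when it is done.

```bash
mkdir -p pics; ls
python3 - <<'E'
from station import r
import cv2,numpy as np
s=r.state();print(s)
for n in("scene","side"):
    f=r.grab_frame(n);np.savez(f"{n}0.npz",**f)
    cv2.imwrite(f"pics/{n}0.png",f["frame"][:,:,::-1])
    print(n,f["mtx"],f["view"])
E
```

```text
pics
{'time_s': 0.0, 'joint_positions': array([ 1.20969867e+00,  3.79386633e-01,  1.73479498e+00, -4.43201515e-06,
        1.02846096e+00, -3.33240733e-02]), 'qd': array([ 3.81745959e-04,  1.26247637e-03,  8.17897244e-04,  6.60326722e-04,
       -1.13491221e-03, -9.91221104e-06]), 'joint_efforts': array([-3.44495085e-03, -7.63715744e+01, -4.34388006e+01,  6.48865337e-02,
        4.23574867e-02, -1.03357556e-04]), 'eef_pos': array([0.22522824, 0.66232999, 0.18619656]), 'eef_rot': array([[-9.46762184e-01,  3.21933584e-01, -3.67386917e-04],
       [ 3.21933792e-01,  9.46761673e-01, -9.83551468e-04],
       [ 3.11896036e-05, -1.04946360e-03, -9.99999449e-01]]), 'contact_force': array([ 0.43958212, -0.11002369,  0.91256777]), 'torque': array([0.01325119, 0.02338177, 0.01081017]), 'gripper_force': 0.0, 'grip_width': 0.09133209527199407}
scene [[409.49687085   0.         257.28885571]
 [  0.         409.49687085 193.70686906]
 [  0.           0.           1.        ]] [[ 0.86785728 -0.49659551 -0.01471879 -0.50359608]
 [ 0.39419909  0.6702717   0.62876301 -0.28523654]
 [-0.3023753  -0.55147868  0.77745768 -1.36050935]
 [ 0.          0.          0.          1.        ]]
side [[392.88234362   0.         257.09382039]
 [  0.         392.88234362 190.53060365]
 [  0.           0.           1.        ]] [[-0.28567639  0.95812952  0.01941187  0.20133329]
 [-0.56364439 -0.18436956  0.80517878  0.21797285]
 [ 0.77504451  0.21907917  0.59271436 -1.66176677]
 [ 0.          0.          0.          1.        ]]
```

View pics/scene0.png

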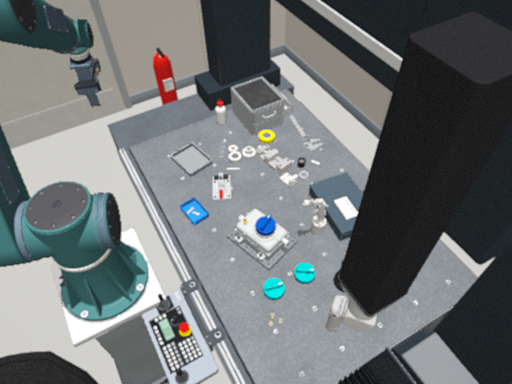

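View pics/side0.png

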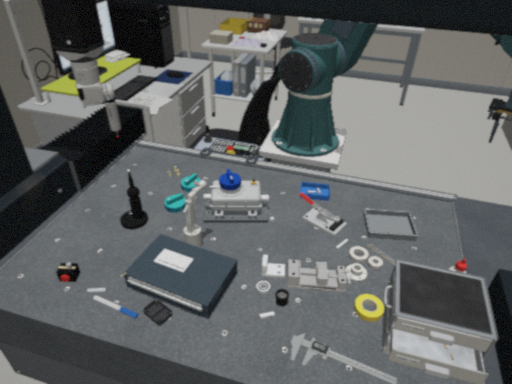

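The scene view shows the blue cap at (265,226) on the tank, the grey tray at (191,158), the casting at (318,213) and turquoise decoys at (274,289) and (304,272). In the side view the cap is at (230,180), the tray at (390,223), the casting at (194,215) and the ball stand at (133,205).

```bash
cat > h.py <<'E'
import numpy as np,cv2
def ray(f,u,v):
    K=f["mtx"];V=f["view"];R=V[:3,:3];c=-R.T@V[:3,3]
    d=R.T@np.array([(u-K[0,2])/K[0,0],-(v-K[1,2])/K[1,1],-1.0]);return c,d
def plane(f,u,v,z):
    c,d=ray(f,u,v);return c+d*(z-c[2])/d[2]
def cloud(f):
    v,u=np.mgrid[:384,:512];K=f["mtx"];V=f["view"];D=f["depth"]
    P=np.stack([(u-K[0,2])/K[0,0]*D,-(v-K[1,2])/K[1,1]*D,-D],-1)
    return (P-V[:3,3])@V[:3,:3]
def hsv(f): return cv2.cvtColor(np.ascontiguousarray(f["frame"]),cv2.COLOR_RGB2HSV)
E
python3 - <<'E'
from h import *
for n,w in(("scene",((245,210,285,242),(165,140,218,178))),("side",((215,165,245,192),(360,205,420,242)))):
    f=dict(np.load(n+"0.npz"));P=cloud(f);H=hsv(f)
    a,b,c,d=w[0];m=np.zeros((384,512),bool);m[b:d,a:c]=1
    m&=(H[...,0]>105)&(H[...,0]<130)&(H[...,1]>150)&(f["depth"]>0)
    q=P[m];print(n,"cap n",len(q),q.min(0),q.max(0),np.median(q,0))
    t=q[(q[:,2]>.105)&(q[:,2]<.125)];print(" top",t.mean(0),t.min(0),t.max(0))
    a,b,c,d=w[1];m=np.zeros((384,512),bool);m[b:d,a:c]=1
    m&=(f["depth"]>0)&(P[...,2]>.013)&(P[...,2]<.035)
    q=P[m];rc=cv2.minAreaRect((q[:,:2]*1000).astype(np.float32));print(" tray",len(q),rc)
E
```

```text
scene cap n 265 [ 0.49594829 -0.17748716  0.10051259] [ 0.56319842 -0.11246408  0.13961007] [ 0.52594932 -0.15307971  0.11709486]
 top [ 0.52711111 -0.15029734  0.11619308] [ 0.49594829 -0.17748716  0.10660332] [ 0.56319842 -0.11246408  0.12420211]
 tray 225 ((480.478759765625, 314.812744140625), (116.06964111328125, 235.45883178710938), 12.75291919708252)
side cap n 278 [ 0.49896834 -0.17350999  0.09773906] [ 0.56987757 -0.10823022  0.13595876] [ 0.54593677 -0.13800277  0.11623835]
 top [ 0.5420591  -0.13852294  0.11522405] [ 0.49896834 -0.17350999  0.10509779] [ 0.56792436 -0.10823022  0.12448659]
 tray 402 ((469.0435791015625, 355.9012756347656), (120.67073059082031, 145.35653686523438), 11.563419342041016)
```

```bash
python3 -m crank '[-40,-26,-15,0,-80,-52,-30,0,-120,-78,-45,0,-160,-104,-60,0,-200,-130,-75,0,-240,-156,-90,0,-280,-182,-100,0,-310,-200,-100,0,-328,-212,-100,0,-328,-212,-100,0]' 1 10
python3 - <<'E'
from station import r
from h import *
f=r.grab_frame("wrist");np.savez("w1.npz",**f);cv2.imwrite("pics/w1.png",f["frame"][:,:,::-1])
s=r.state();print(s["joint_positions"],s["eef_pos"]);print(f["view"])
P=cloud(f);m=(f["depth"]>0)&(P[...,2]>.016)&(P[...,2]<.03)
n,l,st,_=cv2.connectedComponentsWithStats(m.astype(np.uint8))
for i in range(1,n):
    if st[i,4]>200:
        q=P[l==i];print(st[i],cv2.minAreaRect((q[:,:2]*1000).astype(np.float32)))
E
```

```text
time_s: 1.1
eef_pos: [0.4689, 0.3545, 0.2867]
eef_rot: [[-0.946, 0.324, -0.0], [0.324, 0.946, -0.0], [-0.0, -0.0, -1.0]]
contact_force: [-0.4, -0.1, -0.3]
grip_width: 0.091
gripper_force: 0.0
[ 6.09968777e-01  9.60867918e-02  1.89441038e+00  5.88421125e-05
  1.15148871e+00 -6.31048151e-01] [0.4680703  0.35556702 0.2866088 ]
[[ 3.23233894e-01  9.46319106e-01  9.59624002e-06 -4.86636496e-01]
 [-9.09365000e-01  3.10614298e-01 -2.76720172e-01  3.75526126e-01]
 [-2.61868567e-01  8.94366122e-02  9.60950543e-01 -3.95090666e-01]
 [ 0.00000000e+00  0.00000000e+00  0.00000000e+00  1.00000000e+00]]
[ 196   88  133  124 1608] ((470.742431640625, 355.4214782714844), (115.40462493896484, 145.11170959472656), 12.100915908813477)
[168 205  13  41 223] ((529.2741088867188, 199.6460723876953), (16.874155044555664, 59.98822021484375), 64.7798080444336)
[463 215  49  29 313] ((672.396484375, 625.7528686523438), (21.62552833557129, 71.67133331298828), 19.009647369384766)
[230 254  34  20 306] ((622.03466796875, 278.4729919433594), (49.88482666015625, 32.178749084472656), 71.31889343261719)
[318 310  48  21 278] ((756.2574462890625, 387.3411560058594), (12.512307167053223, 71.96778869628906), 8.490321159362793)
[174 320  90  36 777] ((751.6577758789062, 190.1915740966797), (58.51274490356445, 147.9639129638672), 12.143278121948242)
```

```bash
python3 -m crank '[-22,-44,0,0,-44,-88,0,0,-66,-132,0,0,-88,-176,0,0,-110,-220,0,0,-132,-264,0,0,-154,-308,0,0,-176,-352,0,0,-198,-396,0,0,-220,-440,0,0]'
python3 - <<'E'
from station import r
from h import *
f=r.grab_frame("wrist");np.savez("w2.npz",**f);cv2.imwrite("pics/w2.png",f["frame"][:,:,::-1])
s=r.state();print(s["joint_positions"],s["eef_pos"])
P=cloud(f);H=hsv(f)
m=(H[...,0]>105)&(H[...,0]<130)&(H[...,1]>130)&(f["depth"]>0)&(P[...,2]>.09)
q=P[m];print(len(q),q.min(0),q.max(0))
b=q[q[:,2]>.126];print("bar",len(b),cv2.minAreaRect((b[:,:2]*1000).astype(np.float32)),b[:,2].max())
t=q[(q[:,2]>.108)&(q[:,2]<.12)];print("top",cv2.minEnclosingCircle((t[:,:2]*1000).astype(np.float32)))
E
```

```text
time_s: 2.15
eef_pos: [0.5344, -0.132, 0.2868]
eef_rot: [[-0.947, 0.321, 0.0], [0.321, 0.947, 0.0], [-0.0, 0.0, -1.0]]
contact_force: [1.1, 0.7, 0.0]
grip_width: 0.0914
gripper_force: 0.0
[-2.92514885e-01  3.30172844e-02  1.96116336e+00 -1.58883163e-03
  1.14646553e+00 -1.53399221e+00] [ 0.53517747 -0.13728441  0.28688243]
2687 [ 0.49753224 -0.17495585  0.10527176] [ 0.56398126 -0.1092263   0.13518077]
bar 523 ((531.3988647460938, -142.73875427246094), (58.50910949707031, 12.073726654052734), 31.053110122680664) 0.13518076735991222
top ((530.6387939453125, -142.60333251953125), 33.58387756347656)
```

View pics/w2.png

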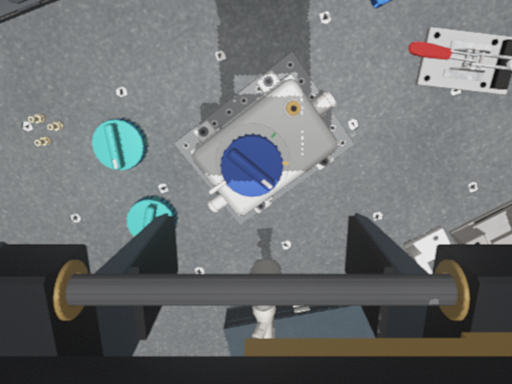

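The wrist picture shows the cap centre at (252,165) with its white stroke end at (267,184), the yellow mark at (286,163), the green mark at (273,135) and the casting near (265,280), beyond the tank.

Run:
```python
from h import *
f=dict(np.load("w2.npz"));P=cloud(f);H=hsv(f)
c=np.array([.531,-.1427])
d=np.linalg.norm(P[...,:2]-c,axis=-1)
base=(f["depth"]>0)&(d<.06)&(P[...,2]>.06)&(P[...,2]<.095)
for n,lo,hi in(("yellow",15,35),("green",45,85)):
    m=base&(H[...,0]>=lo)&(H[...,0]<=hi)&(H[...,1]>110)
    k,l,st,ce=cv2.connectedComponentsWithStats(m.astype(np.uint8))
    for i in range(1,k):
        q=P[l==i]-np.r_[c,0];a=np.degrees(np.arctan2(q[:,1].mean(),q[:,0].mean()));print(n,st[i,4],ce[i],a,q.mean(0))
w=(f["depth"]>0)&(P[...,2]>.126)&(d<.04)&(H[...,1]<80)&(H[...,2]>150)
print("stroke",w.sum(),P[w].mean(0)-np.r_[c,0])
for n in("scene","side"):
    g=dict(np.load(n+"0.npz"));Q=cloud(g)
    m=(g["depth"]>0)&(Q[...,2]>.10)&(Q[...,2]<.22)&(np.linalg.norm(Q[...,:2]-c,axis=-1)<.35)&(np.linalg.norm(Q[...,:2]-c,axis=-1)>.06)
    k,l,st,ce=cv2.connectedComponentsWithStats(m.astype(np.uint8))
    for i in range(1,k):
        if st[i,4]>15:
            q=Q[l==i];print(n,ce[i],st[i,4],q.min(0),q.max(0),"mind",np.linalg.norm(q[:,:2]-c,axis=1).min())
```

```text
yellow 7 [284.57142857 162.71428571] 66.91350504350234 [0.0153392  0.03598575 0.07921615]
green 2 [273.5 134.5] 121.42475118682714 [-0.02068488  0.03385438  0.0793369 ]
stroke 74 [0.01510245 0.01221998 0.16752936]
scene [316.31162791 204.85581395] 215 [ 0.655912   -0.20149463  0.1010898 ] [ 0.73966305 -0.16173177  0.1977368 ] mind 0.1282754894273292
side [132.2568306  187.81967213] 183 [ 0.66259329 -0.40736342  0.10055706] [ 0.69574864 -0.37150978  0.18694308] mind 0.2716102214630163
side [193.51069519 198.97058824] 374 [ 0.66053334 -0.19713547  0.1001875 ] [ 0.74177425 -0.16069766  0.19790345] mind 0.13077768377457188
```

```bash
python3 -m crank '[0,0,0,8,0,0,0,16,0,0,0,24,0,0,0,32,0,0,0,40,0,0,0,48,0,0,0,56,0,0,0,64,0,0,0,72,0,0,0,80]'
python3 -m crank '[0,0,10,8,0,0,20,16,0,0,30,24,0,0,40,32,0,0,50,40,0,0,60,48,0,0,70,50,0,0,80,50,0,0,80,50,0,0,80,50]'
python3 - <<'E'
from station import r
from h import *
f=r.grab_frame("wrist");np.savez("w3.npz",**f);cv2.imwrite("pics/w3.png",f["frame"][:,:,::-1])
s=r.state();R=s["eef_rot"];p=s["eef_pos"];print(s["joint_positions"],p,R,s["torque"],s["contact_force"])
P=cloud(f);H=hsv(f)
m=(H[...,0]>105)&(H[...,0]<130)&(H[...,1]>130)&(f["depth"]>0)&(P[...,2]>.09)
q=P[m];print(len(q),q.min(0),q.max(0))
b=q[q[:,2]>.127];rc=cv2.minAreaRect((b[:,:2]*1000).astype(np.float32));print("bar",len(b),rc,b[:,2].max())
for c in (np.r_[np.array(rc[0])/1000,.118],np.array([.531,-.1427,.118])):print("to go tool mm",1000*R.T@(c-p))
print("y angle",np.degrees(np.arctan2(R[1,1],R[0,1])))
E
```

```text
time_s: 3.2
eef_pos: [0.5344, -0.1298, 0.2866]
eef_rot: [[0.157, 0.988, -0.0], [0.988, -0.157, 0.0], [0.0, -0.0, -1.0]]
contact_force: [0.3, -0.6, -0.5]
grip_width: 0.0912
gripper_force: 0.0
time_s: 4.2
eef_pos: [0.5344, -0.1306, 0.2069]
eef_rot: [[0.854, 0.52, -0.0], [0.52, -0.854, 0.0], [-0.0, -0.0, -1.0]]
contact_force: [0.8, -0.7, -0.3]
grip_width: 0.0907
gripper_force: 0.0
[-2.82230380e-01  1.17618570e-01  2.02593506e+00  4.42673203e-05
  9.97780009e-01  7.42457768e-01] [ 0.53453862 -0.13072927  0.20715508] [[ 8.54564702e-01  5.19344879e-01  2.59125857e-04]
 [ 5.19344905e-01 -8.54564725e-01 -3.64101883e-05]
 [ 2.02530372e-04  1.65690555e-04 -9.99999966e-01]] [-0.05410179  0.13359194  0.02059158] [ 0.31869151 -0.23692495  0.12442474]
4181 [ 0.49889521 -0.17529737  0.10537494] [ 0.56609259 -0.10935124  0.13518955]
bar 791 ((532.638427734375, -143.21255493164062), (57.58024597167969, 11.490106582641602), 31.505592346191406) 0.13518954758991716
to go tool mm [-8.12502035  9.66614873 89.15503976]
to go tool mm [-9.25897006  8.37722831 89.15459654]
y angle -58.711681964500144
```

View pics/w3.png

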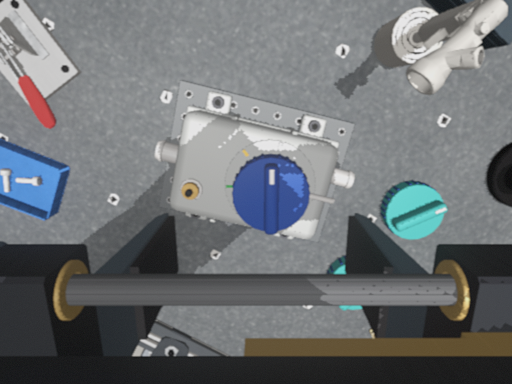

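Close view: cap at (270,192) with the stroke pointing up at (271,177), yellow mark at (246,153), green at (230,186), and the casting top right, clear of the fingers. The bar is aligned with the tool x.

```bash
python3 -m crank '[-4,4,10,0,-9,9,20,0,-9,9,35,0,-9,9,50,0,-9,9,62,0,-9,9,72,0,-9,9,80,0,-9,9,85,0,-9,9,87,0,-9,9,87,0]'
python3 -m crank '[0,0,0,0,0,0,0,0,0,0,0,0,0,0,0,0,0,0,0,0,0,0,0,0,0,0,0,0,0,0,0,0,0,0,0,0,0,0,0,0]' 0 15
python3 - <<'E'
from station import r
s=r.state();print(s["eef_pos"],s["contact_force"],s["torque"],s["grip_width"],s["gripper_force"],s["joint_positions"][5])
E
```

```text
time_s: 5.25
eef_pos: [0.5313, -0.1433, 0.1198]
eef_rot: [[0.855, 0.518, 0.0], [0.518, -0.855, -0.0], [0.0, 0.0, -1.0]]
contact_force: [-0.4, -0.4, -0.8]
grip_width: 0.0915
gripper_force: 0.0
time_s: 6.25
eef_pos: [0.5313, -0.1433, 0.1198]
eef_rot: [[0.855, 0.518, 0.0], [0.518, -0.855, -0.0], [0.0, 0.0, -1.0]]
contact_force: [0.2, 0.5, -0.5]
grip_width: 0.0139
gripper_force: 0.0
[ 0.53127265 -0.14334306  0.11983887] [ 0.21725949  0.54864125 -0.48571032] [-0.06152988  0.14872535  0.02170457] 0.013892410498153387 0.0 0.7201063587501031
```

```bash
python3 -m crank '[0,0,0,0,0,0,0,0,0,0,0,0,0,0,0,0,0,0,0,0,0,0,0,-3,0,0,0,-6,0,0,0,-9,0,0,0,-12,0,0,0,-15]' 0 20
python3 - <<'E'
from station import r
s=r.state();print(s["eef_pos"],s["contact_force"],s["torque"],s["grip_width"],s["gripper_force"],s["joint_positions"][5])
E
```

```text
time_s: 7.25
eef_pos: [0.5312, -0.1433, 0.1198]
eef_rot: [[0.69, 0.723, -0.0], [0.723, -0.69, 0.0], [-0.0, -0.0, -1.0]]
contact_force: [-0.3, -0.2, 0.4]
grip_width: 0.0004
gripper_force: 0.0
[ 0.53124909 -0.14332519  0.11984326] [-0.27203338 -0.20063397  0.4350394 ] [-0.0639227   0.10154834  0.02953121] 0.0004261078900909805 0.0 0.4561024727116642
```

Run:
```python
from station import r
from h import *
o=[]
for n,(a,b,c,d) in(("wrist",(100,60,420,300)),("side",(180,120,300,210))):
    f=r.grab_frame(n);np.savez(n+"4.npz",**f);o.append(cv2.resize(f["frame"][b:d,a:c],(400,300),interpolation=cv2.INTER_CUBIC))
    P=cloud(f);H=hsv(f);m=(H[...,0]>105)&(H[...,0]<130)&(H[...,1]>130)&(f["depth"]>0)&(P[...,2]>.09)&(P[...,2]<.2)&(np.abs(P[...,0]-.53)<.06)&(np.abs(P[...,1]+.143)<.06)
    q=P[m];print(n,len(q),q.min(0),q.max(0));bb=q[q[:,2]>.127]
    if len(bb):print(cv2.minAreaRect((bb[:,:2]*1000).astype(np.float32)))
cv2.imwrite("pics/c4.png",np.hstack(o)[:,:,::-1])
```

```text
wrist 5268 [ 0.50079526 -0.1740255   0.09936455] [ 0.56586678 -0.10905404  0.19689071]
((536.6696166992188, -140.7649688720703), (48.581153869628906, 13.810813903808594), 29.510847091674805)
side 284 [ 0.49954967 -0.17327586  0.09622749] [ 0.57033708 -0.10725653  0.13617107]
((538.9462280273438, -136.90684509277344), (46.69768524169922, 11.814453125), 32.65306091308594)
```

View pics/c4.png

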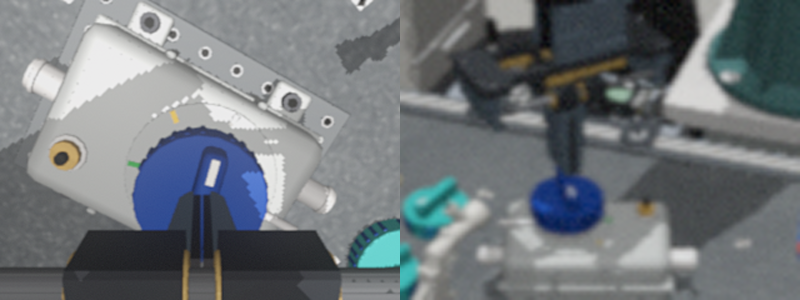

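The bar's stroke still points as before (crop (212,175)). The fingers shut near it at (205,230), but the cap did not turn and the gripper reads fully closed. I'll check the actual fingertip position by depth.

Run:
```python
from h import *
for n in("side","wrist"):
    f=dict(np.load(n+"4.npz"));P=cloud(f);H=hsv(f)
    m=(f["depth"]>0)&(np.linalg.norm(P[...,:2]-np.array([.531,-.143]),axis=-1)<.05)&(P[...,2]>.118)&(P[...,2]<.22)
    m&=~((H[...,0]>105)&(H[...,0]<130)&(H[...,1]>130))
    q=P[m]
    for lo in np.arange(.118,.2,.006):
        z=q[(q[:,2]>=lo)&(q[:,2]<lo+.006)]
        if len(z):print(n,round(lo,3),len(z),z[:,:2].min(0).round(4),z[:,:2].max(0).round(4),z[:,:2].mean(0).round(4))
f=dict(np.load("wrist4.npz"));x=f["frame"][170:290,200:330]
g=dict(np.load("side4.npz"))["frame"][150:205,205:255]
cv2.imwrite("pics/c5.png",np.hstack([cv2.resize(x,(420,390),interpolation=2),cv2.resize(g,(355,390),interpolation=2)])[:,:,::-1])
```

```text
side 0.118 4 [ 0.5091 -0.1731] [ 0.5339 -0.111 ] [ 0.5202 -0.1296]
side 0.124 1 [ 0.5149 -0.1568] [ 0.5149 -0.1568] [ 0.5149 -0.1568]
side 0.13 8 [ 0.5178 -0.1556] [ 0.554  -0.1263] [ 0.5459 -0.1353]
side 0.136 3 [ 0.5461 -0.1332] [ 0.5526 -0.1273] [ 0.55   -0.1299]
side 0.142 1 [ 0.5403 -0.131 ] [ 0.5403 -0.131 ] [ 0.5403 -0.131 ]
side 0.148 11 [ 0.5309 -0.1567] [ 0.5491 -0.1253] [ 0.5406 -0.1351]
side 0.154 15 [ 0.5339 -0.1554] [ 0.5504 -0.1243] [ 0.5423 -0.1377]
side 0.16 14 [ 0.5284 -0.1606] [ 0.5489 -0.1253] [ 0.5398 -0.1418]
side 0.166 20 [ 0.5283 -0.1604] [ 0.5511 -0.1241] [ 0.5417 -0.1377]
side 0.172 19 [ 0.5287 -0.1601] [ 0.5499 -0.1227] [ 0.541  -0.1359]
side 0.178 20 [ 0.5317 -0.1587] [ 0.5502 -0.122 ] [ 0.5419 -0.1379]
side 0.184 21 [ 0.527  -0.1635] [ 0.5526 -0.1218] [ 0.541  -0.1383]
side 0.19 20 [ 0.5292 -0.1624] [ 0.5529 -0.1227] [ 0.542  -0.1387]
side 0.196 20 [ 0.5267 -0.1633] [ 0.552  -0.1218] [ 0.5431 -0.1362]
wrist 0.118 46 [ 0.5474 -0.1316] [ 0.5592 -0.1238] [ 0.5555 -0.1266]
wrist 0.124 64 [ 0.5458 -0.1318] [ 0.5592 -0.1237] [ 0.5556 -0.1265]
wrist 0.13 230 [ 0.5368 -0.1389] [ 0.5592 -0.1246] [ 0.5507 -0.1315]
wrist 0.142 25 [ 0.5397 -0.1359] [ 0.5482 -0.1275] [ 0.5435 -0.1323]
wrist 0.148 110 [ 0.5366 -0.1379] [ 0.5502 -0.1258] [ 0.5434 -0.1319]
wrist 0.154 150 [ 0.537  -0.1379] [ 0.5506 -0.125 ] [ 0.5436 -0.1318]
wrist 0.16 186 [ 0.5361 -0.1387] [ 0.551  -0.1249] [ 0.5435 -0.1318]
wrist 0.166 213 [ 0.5359 -0.1388] [ 0.5513 -0.1243] [ 0.5437 -0.1319]
wrist 0.172 242 [ 0.5354 -0.1391] [ 0.5517 -0.1241] [ 0.5436 -0.1318]
wrist 0.178 285 [ 0.5354 -0.1398] [ 0.5521 -0.1237] [ 0.5437 -0.1318]
wrist 0.184 159 [ 0.5363 -0.1388] [ 0.5519 -0.1237] [ 0.5433 -0.1321]
wrist 0.19 151 [ 0.54   -0.1352] [ 0.5478 -0.1278] [ 0.5434 -0.1322]
wrist 0.196 653 [ 0.5194 -0.1568] [ 0.5475 -0.1279] [ 0.533  -0.1431]
```

View pics/c5.png

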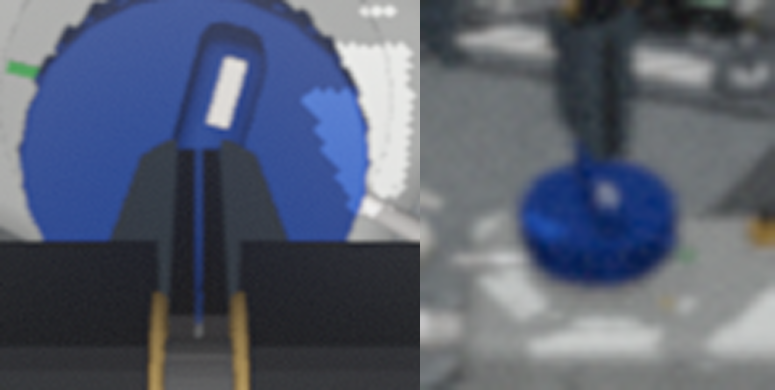

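The closeup shows shut fingertips about 8–10 mm above the bar top: depth puts the tips at z≈0.145, while the TCP reads 0.120, so the real tips are ~25 mm higher than the reported TCP. I'll open, turn back and go lower, watching the force.

```bash
python3 -m crank '[0,0,0,5,0,0,0,10,0,0,0,15,0,0,0,15,0,0,0,15,0,0,4,15,0,0,8,15,0,0,12,15,0,0,16,15,0,0,20,15]' 0.4 20
python3 - <<'E'
from station import r
from h import *
s=r.state();print(s["eef_pos"],s["contact_force"],s["grip_width"])
f=r.grab_frame("side");P=cloud(f);H=hsv(f)
m=(f["depth"]>0)&(np.linalg.norm(P[...,:2]-np.array([.531,-.143]),axis=-1)<.045)&(P[...,2]>.118)&(P[...,2]<.18)&~((H[...,0]>105)&(H[...,0]<130)&(H[...,1]>130))
print(np.histogram(P[m][:,2],np.arange(.115,.18,.004)))
E
```

```text
time_s: 8.35
eef_pos: [0.5312, -0.1433, 0.0993]
eef_rot: [[0.855, 0.518, -0.0], [0.518, -0.855, 0.0], [-0.0, -0.0, -1.0]]
contact_force: [0.7, 0.5, -0.3]
grip_width: 0.0366
gripper_force: 0.0
[ 0.53116748 -0.14332024  0.09934315] [ 0.74559096  0.49502211 -0.33793104] 0.03663101494162281
(array([ 1,  1,  0,  1, 20, 13,  6, 11,  9, 14, 10, 11,  9, 16, 14, 13]), array([0.115, 0.119, 0.123, 0.127, 0.131, 0.135, 0.139, 0.143, 0.147,
       0.151, 0.155, 0.159, 0.163, 0.167, 0.171, 0.175, 0.179]))
```

```bash
python3 -m crank '[0,0,1,0,0,0,2,0,0,0,3,0,0,0,3,0,0,0,3,0,0,0,3,0,0,0,3,0,0,0,3,0,0,0,3,0,0,0,3,0]' 0 20
python3 - <<'E'
from station import r
s=r.state();print(s["eef_pos"],s["contact_force"],s["torque"],s["grip_width"],s["gripper_force"])
E
```

```text
time_s: 9.4
eef_pos: [0.5311, -0.1432, 0.0968]
eef_rot: [[0.855, 0.518, -0.0], [0.518, -0.855, 0.0], [-0.0, -0.0, -1.0]]
contact_force: [-1.8, 5.3, 0.3]
grip_width: 0.012
gripper_force: 20.0
[ 0.53111198 -0.14321343  0.09678624] [-1.84296347  5.25382664  0.33089053] [ 0.88844916  0.39167104 -0.01775109] 0.012011925710789415 20.00059425830841
```

```bash
python3 -m crank '[0,0,0,-3,0,0,0,-6,0,0,0,-9,0,0,0,-12,0,0,0,-15,0,0,0,-18,0,0,0,-21,0,0,0,-24,0,0,0,-27,0,0,0,-29]'
python3 - <<'E'
from station import r
import numpy as np
s=r.state();R=s["eef_rot"];print(s["eef_pos"],s["contact_force"],s["torque"],s["grip_width"],"bar",np.degrees(np.arctan2(R[1,0],R[0,0])))
E
```

```text
time_s: 10.4
eef_pos: [0.5315, -0.1437, 0.0968]
eef_rot: [[0.495, 0.869, 0.001], [0.869, -0.495, -0.001], [-0.0, 0.001, -1.0]]
contact_force: [-0.2, -0.7, -2.7]
grip_width: 0.0119
gripper_force: 20.0
[ 0.53152266 -0.14374766  0.09682482] [-0.16759592 -0.68512489 -2.71205113] [-0.17389471 -0.01725895 -0.25478718] 0.011866101739075263 bar 60.31619447002582
```

```bash
cat > st.py <<'E'
from station import r
import numpy as np
s=r.state();R=s["eef_rot"];print(s["eef_pos"].round(4),s["contact_force"].round(1),s["torque"].round(2),s["grip_width"].round(4),"bar",np.degrees(np.arctan2(R[1,0],R[0,0])).round(2))
E
python3 -m crank '[0,0,0,-0.4,0,0,0,-0.8,0,0,0,-1.2,0,0,0,-1.6,0,0,0,-2,0,0,0,-2.4,0,0,0,-2.8,0,0,0,-3.2,0,0,0,-3.6,0,0,0,-4]' >/dev/null; python3 st.py
```

```text
Traceback (most recent call last):
  File "st.py", line 3, in <module>
    s=r.state();R=s["eef_rot"];print(s["eef_pos"].round(4),s["contact_force"].round(1),s["torque"].round(2),s["grip_width"].round(4),"bar",np.degrees(np.arctan2(R[1,0],R[0,0])).round(2))
                                                                                                            ^^^^^^^^^^^^^^^^^^^^^
AttributeError: 'float' object has no attribute 'round'
```

```bash
sed -i 's/s\["grip_width"\].round(4)/round(s["grip_width"],4)/' st.py; python3 st.py
```

```text
[ 0.5313 -0.1433  0.0968] [ 2.3 -3.4 -4.6] [-0.67 -0.37 -0.33] 0.0119 bar 64.25
```

```bash
python3 -m crank '[0,0,0,-0.2,0,0,0,-0.4,0,0,0,-0.6,0,0,0,-0.8,0,0,0,-1,0,0,0,-1.2,0,0,0,-1.4,0,0,0,-1.6,0,0,0,-1.8,0,0,0,-2]' >/dev/null; python3 st.py
```

```text
[ 0.5312 -0.1433  0.0969] [ 2.1 -0.  -4.2] [-0.19 -0.28 -0.3 ] 0.0118 bar 66.23
```

```bash
python3 -m crank '[0,0,0,-0.1,0,0,0,-0.2,0,0,0,-0.3,0,0,0,-0.4,0,0,0,-0.6,0,0,0,-0.8,0,0,0,-1,0,0,0,-1.2,0,0,0,-1.3,0,0,0,-1.5]' >/dev/null; python3 st.py
```

```text
[ 0.5312 -0.1433  0.0968] [ 0.4  0.1 -2.5] [ 0.01  0.03 -0.28] 0.012 bar 67.73
```

```bash
python3 -m crank '[0,0,0,-0.1,0,0,0,-0.3,0,0,0,-0.4,0,0,0,-0.6,0,0,0,-0.7,0,0,0,-0.9,0,0,0,-1,0,0,0,-1.2,0,0,0,-1.3,0,0,0,-1.5]' >/dev/null; python3 st.py
```

```text
[ 0.5312 -0.1433  0.0968] [ 0.4  0.6 -2.7] [-0.07  0.17 -0.35] 0.0119 bar 69.23
```

```bash
python3 -m crank '[0,0,0,-0.1,0,0,0,-0.2,0,0,0,-0.3,0,0,0,-0.4,0,0,0,-0.5,0,0,0,-0.6,0,0,0,-0.7,0,0,0,-0.8,0,0,0,-0.9,0,0,0,-1]' >/dev/null; python3 st.py
```

```text
[ 0.5312 -0.1433  0.0968] [-0.8  0.5 -1.8] [-0.11  0.36 -0.53] 0.0119 bar 70.22
```

Torque rose from 0.28 to 0.53 N m within 1.5°, so the vent stop is reached (bar ≈ 69°). Resting there a second.

```bash
python3 -m crank '[0,0,0,0.5,0,0,0,0.5,0,0,0,0.5,0,0,0,0.5,0,0,0,0.5,0,0,0,0.5,0,0,0,0.5,0,0,0,0.5,0,0,0,0.5,0,0,0,0.5]' - 40 >/dev/null; python3 st.py
python3 - <<'E'
from station import r
from h import *
f=r.grab_frame("side");P=cloud(f);H=hsv(f)
m=(H[...,0]>105)&(H[...,0]<130)&(H[...,1]>130)&(f["depth"]>0)&(np.linalg.norm(P[...,:2]-np.array([.531,-.143]),axis=-1)<.045)&(P[...,2]>.1)
q=P[m];t=q[(q[:,2]<.122)];print(len(q),np.median(t[t[:,2]>.112][:,2]),q[:,2].max())
E
```

```text
[ 0.5312 -0.1433  0.0968] [-2.4  0.5 -2.2] [-0.07  0.59 -0.15] 0.0117 bar 69.72
230 0.11656891506693966 0.311596029892787
```

```bash
python3 -m crank '[0,0,0.7,0,0,0,1.4,0,0,0,2.1,0,0,0,2.8,0,0,0,3.5,0,0,0,4.2,0,0,0,4.9,0,0,0,5.5,0,0,0,5.7,0,0,0,5.7,0]' - 50 >/dev/null; python3 st.py
```

```text
[ 0.5313 -0.1434  0.0918] [-7.8  2.6 12.6] [ 0.22  1.6  -0.05] 0.0112 bar 69.73
```

```bash
python3 -m crank '[0,0,0,-0.5,0,0,0,-1,0,0,0,-1.5,0,0,0,-2,0,0,0,-2.5,0,0,0,-3,0,0,0,-3.5,0,0,0,-4,0,0,0,-4.5,0,0,0,-5]' >/dev/null; python3 st.py
```

```text
[ 0.5323 -0.1435  0.0922] [-3.3  3.1 12.6] [ 0.39  0.84 -0.27] 0.0116 bar 74.72
```

Past the vent stop with only friction torque (0.27 N m).

```bash
python3 -m crank '[0,0,0,-3,0,0,0,-6,0,0,0,-9,0,0,0,-12,0,0,0,-15,0,0,0,-18,0,0,0,-21,0,0,0,-24,0,0,0,-27,0,0,0,-30]' >/dev/null; python3 st.py
```

```text
[ 0.5326 -0.1434  0.0923] [-1.6  4.3 10.7] [ 0.85  0.44 -0.36] 0.0114 bar 104.82
```

```bash
python3 -m crank '[0,0,0,-2,0,0,0,-4,0,0,0,-6,0,0,0,-8,0,0,0,-10,0,0,0,-12,0,0,0,-13,0,0,0,-14,0,0,0,-15,0,0,0,-16]' >/dev/null; python3 st.py
```

```text
[ 0.5327 -0.1434  0.0924] [-1.7  3.9 13. ] [ 0.71  0.45 -0.24] 0.0116 bar 120.74
```

```bash
python3 -m crank '[0,0,0,-0.6,0,0,0,-1.2,0,0,0,-1.8,0,0,0,-2.4,0,0,0,-3,0,0,0,-3.6,0,0,0,-4.2,0,0,0,-4.8,0,0,0,-5.4,0,0,0,-6]' >/dev/null; python3 st.py
```

```text
[ 0.5328 -0.1436  0.0924] [-1.8  3.2 11.1] [ 0.46  0.4  -0.17] 0.0116 bar 126.73
```

```bash
python3 -m crank '[0,0,0,-0.2,0,0,0,-0.4,0,0,0,-0.6,0,0,0,-0.8,0,0,0,-1,0,0,0,-1.2,0,0,0,-1.4,0,0,0,-1.6,0,0,0,-1.8,0,0,0,-2]' >/dev/null; python3 st.py
```

```text
[ 0.5328 -0.1436  0.0924] [-2.   2.9 11.8] [ 0.45  0.38 -0.26] 0.0115 bar 128.7
```

```bash
python3 -m crank '[0,0,0,-0.2,0,0,0,-0.3,0,0,0,-0.5,0,0,0,-0.6,0,0,0,-0.8,0,0,0,-0.9,0,0,0,-1.1,0,0,0,-1.2,0,0,0,-1.4,0,0,0,-1.5]' >/dev/null; python3 st.py
```

```text
[ 0.5328 -0.1435  0.0924] [-1.8  2.7 12. ] [ 0.65  0.3  -0.58] 0.0113 bar 130.17
```

End stop felt at 130°. Backing off 3° and rising slowly.

```bash
python3 -m crank '[0,0,0,1.5,0,0,0,3,0,0,-2,3,0,0,-4,3,0,0,-6,3,0,0,-8,3,0,0,-10,3,0,0,-12,3,0,0,-15,3,0,0,-18,3]' >/dev/null; python3 st.py
```

```text
[ 0.531  -0.1433  0.1092] [-0.4  0.4 -1.9] [-0.11 -0.01 -0.  ] 0.0115 bar 127.22
```

```bash
python3 -m crank '[0,0,-20,0,0,0,-50,0,0,0,-80,0,10,6,-100,0,40,23,-100,0,75,44,-100,0,115,67,-100,0,155,91,-100,0,195,114,-100,0,235,138,-100,0]'
python3 -m crank '[40,23,0,0,80,47,0,0,115,67,0,0,145,85,0,0,170,100,0,0,188,110,0,0,198,116,0,0,198,116,0,0,198,116,0,0,198,116,0,0]'
python3 - <<'E'
from station import r
from h import *
f=r.grab_frame("wrist");np.savez("w6.npz",**f);cv2.imwrite("pics/w6.png",f["frame"][:,:,::-1])
s=r.state();R=s["eef_rot"];print(s["eef_pos"],s["contact_force"],R)
P=cloud(f);m=(f["depth"]>0)&(P[...,2]>.016)&(P[...,2]<.028)&(np.abs(P[...,0]-.47)<.1)&(np.abs(P[...,1]-.355)<.1)
q=P[m];rc=cv2.minAreaRect((q[:,:2]*1000).astype(np.float32));print(m.sum(),rc)
H=hsv(f);m=(H[...,0]>105)&(H[...,0]<130)&(H[...,1]>130)&(f["depth"]>0)&(P[...,2]>.1)
b=P[m];print("cap",b.min(0),b.max(0))
print(1000*R.T@(np.array([.4707,.3554,0])-s["eef_pos"]))
E
```

```text
time_s: 25.45
eef_pos: [0.4983, 0.129, 0.2094]
eef_rot: [[-0.605, 0.796, 0.0], [0.796, 0.605, -0.0], [-0.0, 0.0, -1.0]]
contact_force: [1.2, -0.2, -1.9]
grip_width: 0.0118
gripper_force: 50.0
time_s: 26.45
eef_pos: [0.4718, 0.3541, 0.2091]
eef_rot: [[-0.604, 0.797, -0.0], [0.797, 0.604, -0.0], [-0.0, -0.0, -1.0]]
contact_force: [-1.0, -0.2, -1.5]
grip_width: 0.0114
gripper_force: 50.0
[0.47181611 0.35418112 0.20915611] [-0.01320747  1.19611756 -2.07077771] [[-6.04133202e-01  7.96883349e-01 -4.65419140e-05]
 [ 7.96883343e-01  6.04133186e-01 -1.77782914e-04]
 [-1.13554729e-04 -1.44493037e-04 -9.99999983e-01]]
1599 ((470.8238830566406, 355.2413330078125), (115.1663589477539, 144.69935607910156), 12.071343421936035)
cap [0.43729834 0.33079527 0.2091663 ] [0.50042255 0.38891375 0.31873384]
[ 1.66933884e+00 -1.22823789e-01  2.09155938e+02]
```

View pics/w6.png

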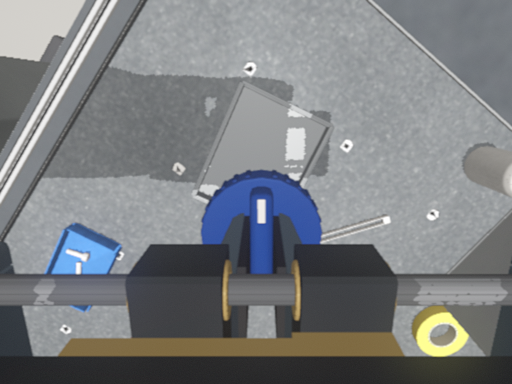

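The cap hangs level in the fingers at (262,215) over the tray, whose far corners show at (243,85) and (330,125). It's centred within 2 mm, so I'm lowering.

```bash
python3 -m crank '[1,0,25,0,2,0,60,0,2,0,95,0,2,0,125,0,2,0,150,0,2,0,168,0,2,0,180,0,2,0,188,0,2,0,192,0,2,0,194,0]' >/dev/null; python3 st.py
python3 -m crank '[0,0,1,0,0,0,2,0,0,0,3,0,0,0,4,0,0,0,5,0,0,0,6,0,0,0,6.5,0,0,0,7,0,0,0,7.5,0,0,0,8,0]' >/dev/null; python3 st.py
```

```text
[0.4707 0.3568 0.0154] [ 0.4  0.2 -1.1] [-0.07  0.03 -0.02] 0.0115 bar 127.21
[0.4704 0.3567 0.0071] [ 0.7  0.1 -2.8] [-0.04  0.03 -0.02] 0.0113 bar 127.22
```

```bash
python3 -m crank '[0,0,0.2,0,0,0,0.4,0,0,0,0.6,0,0,0,0.8,0,0,0,1,0,0,0,1.2,0,0,0,1.4,0,0,0,1.5,0,0,0,1.5,0,0,0,1.5,0]' >/dev/null; python3 st.py
```

```text
[0.4704 0.3567 0.0057] [-0.7 -1.2  2.5] [-0.2   0.25 -0.02] 0.0118 bar 127.22
```

Contact (force swung from −2 to +2.5 N). Releasing gently and rising.

```bash
python3 -m crank '[0,0,0,0,0,0,0,0,0,0,0,0,0,0,0,0,0,0,0,0,0,0,0,0,0,0,0,0,0,0,-10,0,0,0,-30,0,0,0,-60,0]' 0.35 >/dev/null; python3 st.py
python3 -m crank '[0,0,-40,0,0,0,-60,0,0,0,-60,0,0,0,-60,0,0,0,-60,0,0,0,-60,0,0,0,-60,0,0,0,-60,0,0,0,-60,0,0,0,-60,0]' >/dev/null; python3 st.py
python3 - <<'E'
from station import r
from h import *
f=r.grab_frame("wrist");cv2.imwrite("pics/w7.png",f["frame"][:,:,::-1])
P=cloud(f);H=hsv(f);near=(f["depth"]>0)&(np.abs(P[...,0]-.47)<.1)&(np.abs(P[...,1]-.355)<.1)
blue=(H[...,0]>105)&(H[...,0]<130)&(H[...,1]>130)&near&(P[...,2]<.08)
b=P[blue];print(b.min(0),b.max(0));t=b[(b[:,2]>.02)&(b[:,2]<.031)]
print(cv2.minEnclosingCircle((t[:,:2]*1000).astype(np.float32)))
A=np.c_[t[:,:2]-t[:,:2].mean(0),np.ones(len(t))];print("tilt",np.linalg.lstsq(A,t[:,2],rcond=None)[0])
q=P[near&~blue&(P[...,2]>.016)&(P[...,2]<.025)];print(cv2.minAreaRect((q[:,:2]*1000).astype(np.float32)))
E
```

```text
[0.4696 0.3561 0.0658] [-0.   0.2 -0.3] [-0.05  0.05  0.01] 0.0321 bar 127.22
[0.4704 0.3567 0.1255] [-0.8  0.3  0.4] [-0.05  0.02 -0.01] 0.0318 bar 127.22
[0.43634301 0.32371453 0.00937878] [0.50349997 0.39074808 0.04366408]
((470.3329772949219, 357.5031433105469), 33.9180908203125)
tilt [0.00036735 0.00082048 0.02403373]
((470.8107604980469, 354.9150390625), (115.31122589111328, 145.29344177246094), 12.028605461120605)
```

View pics/w7.png

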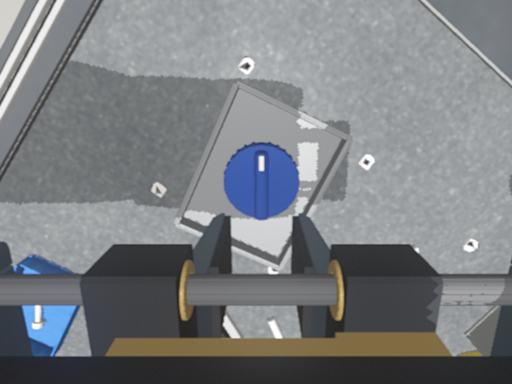

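The cap lies flat, bar up, in the middle of the tray at (262,181), with the gripper clear above it.

```bash
python3 -c "
from station import r
print(r.close_job())"
```

```text
the job is handed in; nothing more can be done
None
```

The cap was vented at its stop, pushed down and turned to the end stop, lifted off and set flat, bar up, in the grey tray; the job is handed in, but the judge returned no pass or fail.

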